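# Hold a brass blank home in the corner stop

## Task

Pick up the brass block and lay it flat on the dark corner-stop plate, its long side along the red fence, then press it firmly into the corner so that it sits flush against the red fence and the bare aluminium fence at once. Keep hold of it and keep pressing: the program finishes while the fingers still hold the block firmly in the corner. Leave the steel block, the cup, the orange tub and the little dish where they are.

Things in the scene. Friction and masses are not known exactly. Their poses are not given: they have to be found in the camera images.
- brass_block: the workpiece: yellow brass block, 56 (its x) x 36 (its y) x 36 mm high (z), dark disc mark on top, about 0.6 kg (0.48 to 0.72), loose on the bench. Origin: centre of its underside; z up. Half a turn about z makes no difference.
- fixture: the corner stop, screwed to the bench (does not move): dark steel plate 150 (x) x 130 (y) x 10 mm thick. Origin: centre of its underside, on the bench. Its x runs along the red fence towards the aluminium fence, its y points towards the red fence. Fences on its +y and +x sides only. Plate and fences are polished and waxed, slippery (friction about 0.15).
- corner (a point): the point on the plate's top face (10 mm above the bench) where the inner faces of the two fences would meet; axes as the fixture's. Fingertips 12 mm or more above the plate pass over both fences. It lies 50 mm along x and 40 mm along y from the fixture's centre. A block seated home has its origin at x -28, y -18, z 0 mm from here.
- long_fence: red painted fence along the fixture's x: 112 mm long, 12 mm thick, standing 10 mm above the plate (its top 20 mm above the bench), rigid. Inner face at fixture y = +40 mm; it spans fixture x -68 to +44 mm. Its origin and axes are the fixture's.
- short_fence: bare aluminium fence along the fixture's y: 90 mm long, 12 mm thick, standing 10 mm above the plate (its top 20 mm above the bench), rigid. Inner face at fixture x = +50 mm; it spans fixture y -56 to +34 mm, so a 6 mm gap is left between the fences at the corner. Its origin and axes are the fixture's.
- steel_block: bystander: grey steel block of the same size as the brass one, loose on the bench; the two swap places from start to start. Origin: centre of its underside.
- cup: bystander: lidded paper cup, 84 mm across at the lid, 117 mm tall. Origin: centre of its underside.
- tub: bystander: closed orange plastic tub 83 x 68 x 34 mm. Origin: centre of its underside.
- dish: bystander: small round aluminium dish, 64 mm across, 18 mm tall. Origin: centre of its underside.
Not all that is in view belongs to the job. Several things have the shape of the brass_block; the one meant has the colours described above.

How it is judged:
By the outcome, as a careful person would: the job done as asked, in the order asked, and still so for the second after the job is handed in, while the arm keeps its last pose, push and grip.
It also fails if it takes over 42 s, if anything falls off the work surface, if the arm or the gripper's body presses on something with over 40 N, if the wrist force passes 120 N, or if a joint passes its speed limit or range.

## Robot

A 6-joint arm with a two-finger parallel gripper is mounted at the origin on the work surface. World frame = base frame: x ahead of the robot, y to its left, z up, the work surface at z = 0. Lengths are in m, angles in degrees, forces in N, time in s.
With the tool pointing down it reaches from about 0.375 to 0.75 m from the base axis. Payload 9 kg.
Tool frame: the origin (TCP) lies where the fingers leave the gripper's body, on its centre line; the fingertips stand 73 mm ahead of it and the grasp point (between the pads) lies 54 mm ahead of it (robot.tip_reach is the distance from the TCP to the fingertips, in m); z points along the fingers, y is the line along which they close (so a half turn about z gives the same grasp; the last joint's range is limited). The gripper opens to 85 mm and grips with 20 to 120 N. Pads are 22 mm wide; open, the fingers measure 114 mm over their backs; the gripper's body (76 mm by 85 mm) begins 54 mm behind the grasp point. The pads swing forward as they close: fully open they stand 13 mm farther back than shut.
Start: joints at [57.829, 5.964, 5.575, 89.605, 0, 77.527], TCP at [0.202, 0.565, 0.304] pointing down, gripper open.
Joint ranges: [-171.21, 171.21], [-48.23, 106.86], [-62.78, 66.21], [-105.2, 120.99], [-86.42, 89.51], [-180, 180]. Speed limits (degrees/s): [127.2, 127.2, 147.25, 180, 180, 180].

## Interface

Orientations are given as [roll, pitch, yaw] about the fixed x, y, z axes, in that order (R = Rz(yaw) Ry(pitch) Rx(roll)).
In Python, from plant import robot gives the robot as it stands. Calls block until the motion is done:
- robot.move_pose(position, orientation): joint-space move of the TCP to a pose.
- robot.line_to(position, vel=0.15, rotation=None, guard=None): straight line of the TCP; rotation=None keeps the orientation; vel is the mean speed in m/s. With guard (N) it stops when the force on the tool has changed by that much, and returns True; else False.
- robot.goto_joints(angles): joint-space move.
- robot.set_gripper(opening): finger opening in m; the grip force is fixed at half the most; returns when the fingers have stopped.
- robot.pause(seconds).
- robot.ik(position, orientation): joint angles nearest the present ones, or None.
- robot.observe(): the state.
- robot.grab_frame(name): name is "side" or "top"; returns the picture (420x560x3 uint8, blue, green, red); there is no depth.
- robot.get_calibration(name): a dict with "vertical_fov" (degrees; the focal length in pixels is half the picture's height over the tangent of half this angle, whatever the lens; pixels are square), "cx", "cy" (the principal point, pixels), "rvec" (rotation vector, rad) and "tvec" (3), from world to camera coordinates, as OpenCV has them. Camera axes: x right, y down, z forward; pixel columns grow to the right and rows downward; lengths in m; the calibration is good to about 2 mm. A picture is of the moment at which its call begins. get_calibration takes no time and is no camera call.
A pose or a line that the arm cannot do raises robot.IKError and nothing moves.
- robot.job_done(): hands the job in; it is judged then, once.
The state is a dict: "time": time; "q": joint angles; "qvel": joint speeds; "joint_torque": joint torques, N m; "tool_pos": TCP position; "tcp_rot": TCP orientation; "ft_force": force on the tool from outside, world axes, zero at the start; "torque": the same for the moment, N m; "gripper_width": finger opening in m; "gripper_force": force on a finger pad.
Only numpy, scipy, OpenCV 4.12 (cv2) and the standard library are available. Lean on these libraries where they do the work, as an engineer would, in place of code of your own. Each camera call takes 0.05 s, during which the arm holds its last target. There are 200 camera calls.

## Working session

There is one attempt and no reset: what is moved stays moved. The work goes in short steps, each a Python script; the robot and the scene stay as the last script left them, time stands still between calls to the robot, and variables do not carry over. Pictures are saved under pics/ and viewed, at most 10 in all, crops included, and the job is handed in when it is done.

```bash
mkdir -p pics; ls; cat > h.py <<'E'
import numpy as np, cv2
from plant import robot
def cam(n):
    c=robot.get_calibration(n); f=210/np.tan(np.radians(c["vertical_fov"]/2))
    K=np.array([[f,0,c["cx"]],[0,f,c["cy"]],[0,0,1]]); R=cv2.Rodrigues(np.array(c["rvec"],float))[0]
    return c,K,R,np.array(c["tvec"],float).ravel()
def ray(n,px,z):
    "pixels -> world points on plane z"
    c,K,R,t=cam(n); px=np.atleast_2d(np.asarray(px,float))
    d=(R.T@np.linalg.inv(K)@np.c_[px,np.ones(len(px))].T).T; o=-R.T@t
    return o+d*((z-o[2])/d[:,2])[:,None]
def proj(n,P):
    c,K,R,t=cam(n); return cv2.projectPoints(np.atleast_2d(np.asarray(P,float)),R,t,K,None)[0][:,0]
E
python3 - <<'E'
from h import *
for n in("top","side"):
    im=robot.grab_frame(n); cv2.imwrite(f"pics/{n}0.png",im); c,K,R,t=cam(n); print(n,c,-R.T@t)
print(robot.observe()["time"])
E
```

```text
pics
top {'vertical_fov': 46.93180578938476, 'cx': 281.2173764790605, 'cy': 203.90381596286568, 'rvec': array([ 2.19452916, -2.18402135,  0.08993924]), 'tvec': array([-0.00919397,  0.5512489 ,  1.36885434])} [0.45092503 0.00684097 1.40511277]
side {'vertical_fov': 55.86524136756625, 'cx': 277.79666074494315, 'cy': 206.39587984568288, 'rvec': array([ 2.15470143,  0.33077584, -0.14234905]), 'tvec': array([-0.53029854, -0.04738061,  1.1734883 ])} [ 0.78032603 -0.80044408  0.64102795]
0.1
```

View pics/top0.png

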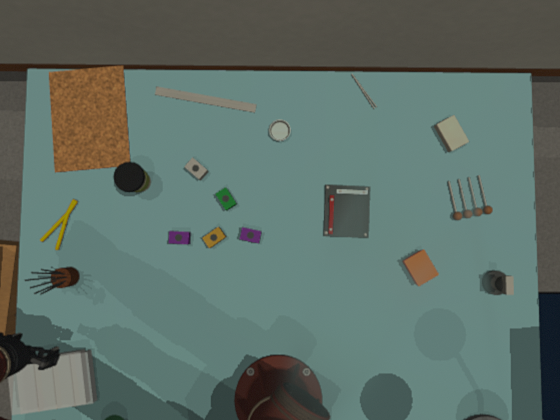

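View pics/side0.png

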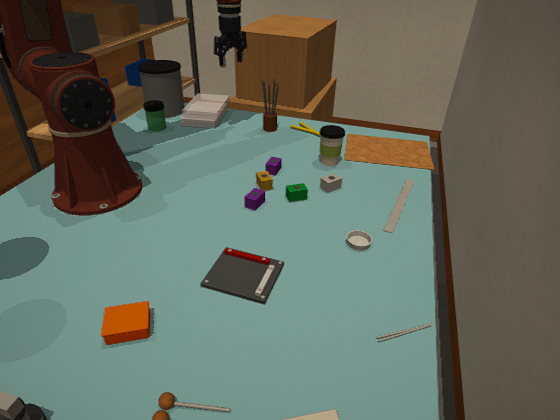

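The top view shows five blocks of the same shape: brass-yellow at (213,237), purple at (179,238) and (250,235), green at (225,199) and grey steel at (196,169). The yellow one with the dark disc fits the description. The plate is at (346,211), with the red fence on its left (332,215) and the aluminium fence at its upper edge (351,191). Next I'll check the crop and measure.

```bash
python3 - <<'E'
from h import *
im=cv2.imread("pics/top0.png"); s=cv2.imread("pics/side0.png")
a=cv2.resize(im[160:260,155:280],None,fx=6,fy=6,interpolation=cv2.INTER_CUBIC)[:,:]
b=cv2.resize(im[175:245,310:380],(300,300),interpolation=cv2.INTER_CUBIC)
c=cv2.resize(s[150:215,235:350],(450,254),interpolation=cv2.INTER_CUBIC)
d=cv2.resize(s[240:305,195:290],(371,254),interpolation=cv2.INTER_CUBIC)
o=np.zeros((600,800,3),np.uint8)
o[:340,:425]=cv2.resize(a,(425,340)); o[:300,430:730]=b; o[345:599,:425]=cv2.resize(c,(425,254)); o[345:599,429:800]=d
cv2.imwrite("pics/crop.png",o)
def mask(n,img,lo,hi,box,z):
    m=cv2.inRange(cv2.cvtColor(img,cv2.COLOR_BGR2HSV),lo,hi); k=np.zeros_like(m); x0,y0,x1,y1=box; k[y0:y1,x0:x1]=m[y0:y1,x0:x1]
    k=cv2.morphologyEx(k,cv2.MORPH_CLOSE,np.ones((5,5)))
    c=max(cv2.findContours(k,0,2)[0],key=cv2.contourArea); w=ray(n,c[:,0],z)
    r=cv2.minAreaRect((w[:,:2]*1000).astype(np.float32)); return cv2.boundingRect(c),cv2.contourArea(c),r
print("brass",mask("top",im,(10,110,60),(35,255,255),(195,220,232,255),.036))
print("red",mask("top",im,(0,120,50),(8,255,255),(318,185,345,245),.02))
print("plate",mask("top",im,(0,0,0),(180,255,110),(315,178,378,245),.01))
print("alu",mask("top",im,(0,0,110),(180,60,255),(330,180,375,200),.02))
hs=cv2.cvtColor(im,cv2.COLOR_BGR2HSV)
for p in[(213,230),(332,215),(351,191),(350,220),(300,200)]:print(p,hs[p[1],p[0]])
E
```

```text
brass ((203, 227, 23, 21), 230.0, ((455.4737243652344, 183.72940063476562), (36.111175537109375, 55.985496520996094), 35.44929504394531))
red ((329, 195, 5, 39), 118.5, ((523.1332397460938, -149.5229034423828), (11.514193534851074, 109.26136016845703), 89.81088256835938))
plate ((323, 184, 47, 54), 2302.0, ((533.697509765625, -194.91058349609375), (133.1003875732422, 151.4553680419922), 88.25923919677734))
alu ((330, 180, 45, 20), 543.0, ((594.0016479492188, -210.62667846679688), (55.03263854980469, 127.22384643554688), 0.3016297519207001))
(213, 230) [ 20 161 127]
(332, 215) [  2 152 116]
(351, 191) [ 60  19 158]
(350, 220) [75 29 87]
(300, 200) [ 85  59 135]
```

View pics/crop.png

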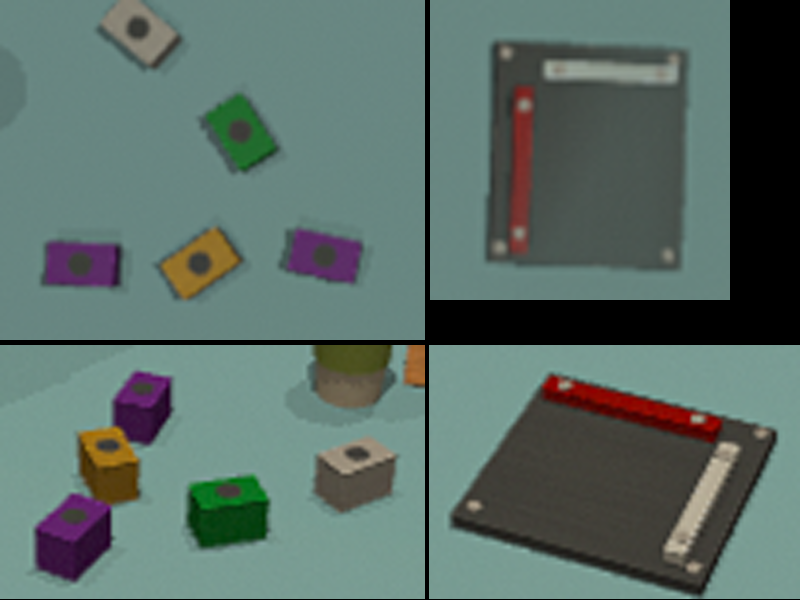

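The crop confirms it: the yellow block with the dark disc is brass. Its measured top is 36.1 x 56.0 mm, which matches. Next I'll refine the fixture pose from both views.

```bash
cat > fix.py <<'E'
from h import *
def sub(n,img,lo,hi,box,s=8):
    x0,y0,x1,y1=box; r=cv2.resize(img[y0:y1,x0:x1],None,fx=s,fy=s,interpolation=cv2.INTER_CUBIC)
    m=cv2.inRange(cv2.cvtColor(r,cv2.COLOR_BGR2HSV),lo,hi); m=cv2.morphologyEx(m,cv2.MORPH_CLOSE,np.ones((25,25)))
    c=max(cv2.findContours(m,0,1)[0],key=cv2.contourArea)
    return (c[:,0]+.5)/s-.5+[x0,y0]
def rect(n,c,z):
    (x,y),(w,h),a=cv2.minAreaRect((ray(n,c,z)[:,:2]*1000).astype(np.float32)); return np.round([x,y,w,h,a],2)
E
python3 - <<'E'
from fix import *
im=cv2.imread("pics/top0.png"); s=cv2.imread("pics/side0.png")
T,S="top","side"
print("brass",rect(T,sub(T,im,(12,110,60),(35,255,255),(195,220,232,255)),.036))
print("red",rect(T,sub(T,im,(0,90,60),(10,255,255),(318,185,345,245)),.02), rect(T,sub(T,im,(170,90,60),(180,255,255),(318,185,345,245)),.02))
print("alu",rect(T,sub(T,im,(0,0,120),(180,45,255),(330,184,370,200)),.02))
print("plate",rect(T,sub(T,im,(0,0,0),(180,255,108),(315,178,378,245)),.01))
print("Splate",rect(S,sub(S,s,(0,0,0),(180,255,108),(195,240,290,305)),.01))
print("Sbrass top?",[tuple(x) for x in proj(S,[.4555,.1837,.036]).round(1)],proj(S,[.5337,-.195,.01]).round(1))
st=robot.observe();print(robot.tip_reach,st["tcp_rot"],st["gripper_width"],st["time"])
E
```

```text
brass [455.65 183.97  36.96  57.57  35.23]Traceback (most recent call last):
  File "<stdin>", line 5, in <module>
  File "fix.py", line 5, in sub
    c=max(cv2.findContours(m,0,1)[0],key=cv2.contourArea)
ValueError: max() iterable argument is empty
```

```bash
python3 - <<'E'
from fix import *
im=cv2.imread("pics/top0.png"); s=cv2.imread("pics/side0.png")
T,S="top","side"
def show(l,n,c,z):
    r=rect(n,c,z); w=ray(n,c,z)[:,:2]*1000; a=np.radians(r[4]); 
    ex=np.array([np.cos(a),np.sin(a)]); ey=np.array([-ex[1],ex[0]]); q=w-r[:2]; u,v=q@ex,q@ey; out=[]
    for p,o,d,hp,ho in((u,v,1,r[2]/2,r[3]/2),(u,v,-1,r[2]/2,r[3]/2),(v,u,1,r[3]/2,r[2]/2),(v,u,-1,r[3]/2,r[2]/2)):
        k=(p*d>hp-4)&(abs(o)<ho*.85)
        if k.sum()>5:
            f=np.polyfit(o[k],p[k],1); out.append((round(float(np.degrees(np.arctan(f[0]))*(-1 if p is u else 1)+r[4]),2),round(float(f[1]),1)))
    print(l,r,out)
show("red",T,sub(T,im,(0,90,60),(10,255,255),(318,185,345,245)),.02)
show("alu",T,sub(T,im,(0,0,120),(180,45,255),(330,184,370,200)),.02)
show("plate",T,sub(T,im,(0,0,0),(180,255,108),(315,178,378,245)),.01)
show("Splate",S,sub(S,s,(0,0,0),(180,255,108),(195,240,290,305)),.01)
show("Salu",S,sub(S,s,(0,0,125),(30,70,255),(250,258,280,298)),.02)
print(proj(S,[.4555,.1837,.036]).round(1),proj(S,[.5337,-.195,.01]).round(1))
st=robot.observe();print(robot.tip_reach,st["tcp_rot"],st["gripper_width"],st["time"])
E
```

```text
red [ 523.21 -148.96   14.54  112.83   88.19] [(88.35, 6.5), (87.12, -6.4), (91.31, 55.4), (90.67, -55.9)]
alu [ 588.56 -209.65   18.03   89.97    2.51] [(-2.47, 6.0), (-3.04, -5.6), (13.47, 43.8), (0.27, -44.6)]
plate [ 532.96 -194.65  135.32  153.06   88.41] [(88.13, 66.6), (87.7, -66.2), (88.1, 75.3), (87.51, -75.5)]
Splate [ 533.77 -202.09  141.84  154.33   87.85] [(87.66, 70.0), (87.79, -67.3), (87.75, 76.6), (87.69, -75.6)]
Salu [ 587.75 -215.36   22.8   101.01    4.86] [(-1.05, 5.9), (0.08, -7.2), (12.12, 49.2), (-8.72, -47.9)]
[[264.4 175.5]] [[244.3 271.5]]
0.0726 [-1.79934125e+02 -1.66304844e-02  1.60300427e+02] 0.08515315088454206 0.1
```

Fixture yaw is about -2.2° with its centre at about (0.533, -0.1955). The red fence and all four plate edges agree within 1 mm and 0.5°. Now the grasp.

```bash
python3 - <<'E'
from h import *
p=[.4556,.1838]; o=[180,0,125.3]
robot.move_pose(p+[.17],o)
robot.line_to(p+[.0862],vel=.12,guard=15)
robot.set_gripper(.0)
st=robot.observe();print({k:np.round(st[k],4) for k in("time","tool_pos","tcp_rot","ft_force","gripper_width","gripper_force","q")},robot.tip_reach)
robot.line_to(p+[.125],vel=.1)
st=robot.observe();print(st["ft_force"],st["gripper_width"],st["time"])
cv2.imwrite("pics/g_s.png",robot.grab_frame("side")); im=robot.grab_frame("top")
s=cv2.imread("pics/g_s.png"); cv2.imwrite("pics/g.png",np.hstack([cv2.resize(s[100:200,215:315],(400,400),interpolation=2),cv2.resize(im[190:290,165:265],(400,400),interpolation=2)]))
E
```

```text
{'time': np.float64(3.2083), 'tool_pos': array([0.4559, 0.1838, 0.0868]), 'tcp_rot': array([1.799715e+02, 2.810000e-02, 1.252971e+02]), 'ft_force': array([-1.6486, -0.4408,  4.8191]), 'gripper_width': np.float64(0.0348), 'gripper_force': np.float64(62.0904), 'q': array([ 6.67190e+00, -8.61910e+00, -3.16385e+01,  6.69421e+01,
       -1.10000e-02,  6.13747e+01])} 0.0726
[ 0.4131577   0.73506937 -4.85514869] 0.03506794636995443 3.75
```

View pics/g.png

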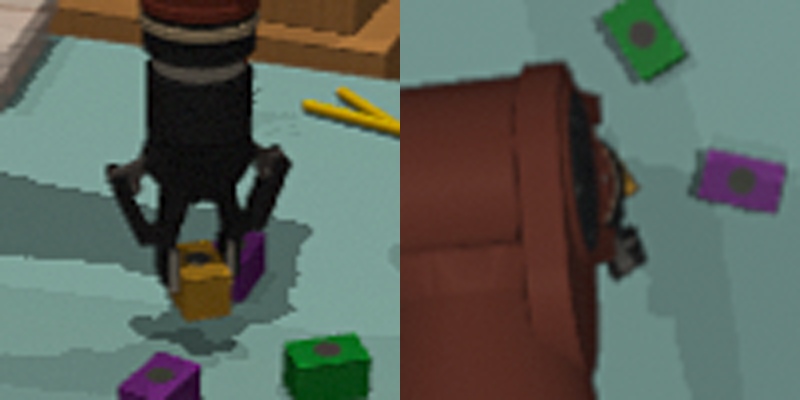

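The brass block is held level between the pads (crop (200,275)) and the wrist reads its weight. Next I carry it over the plate and lower it 10 mm short of both fences.

```bash
cat >> h.py <<'E'
YAW=-2.2; C=np.array([.533,-.1955])
def F(x,y,z):
    "corner-frame x,y (mm), TCP z -> world"
    a=np.radians(YAW); R=np.array([[np.cos(a),-np.sin(a)],[np.sin(a),np.cos(a)]])
    return list(C+R@(np.array([x+50,y+40])/1000))+[z]
def rep(l):
    st=robot.observe(); a=np.radians(YAW); R=np.array([[np.cos(a),-np.sin(a)],[np.sin(a),np.cos(a)]])
    xy=R.T@(np.array(st["tool_pos"][:2])-C)*1000-[50,40]; f=np.array(st["ft_force"])
    print(l,"t%.2f"%st["time"],"xy",xy.round(2),"z %.4f"%st["tool_pos"][2],"F",(R.T@f[:2]).round(1),f[2].round(1),"M",np.round(st["torque"],2),"rot",np.round(st["tcp_rot"],2),"w %.4f g %.0f"%(st["gripper_width"],st["gripper_force"]))
E
python3 - <<'E'
from h import *
robot.line_to([.4556,.1838,.17],vel=.2)
o=[180,0,180+YAW]
robot.move_pose(F(-38,-28,.15),o); rep("above")
robot.line_to(F(-38,-28,.104),vel=.12); rep("low")
print(robot.line_to(F(-38,-28,.0945),vel=.015,guard=5)); rep("down")
s=robot.grab_frame("side"); im=robot.grab_frame("top")
cv2.imwrite("pics/d.png",np.hstack([cv2.resize(s[215:315,195:295],(400,400),interpolation=2),cv2.resize(im[160:260,300:400],(400,400),interpolation=2)]))
E
```

```text
above t5.64 xy [-38.31 -27.07] z 0.1492 F [0.5 0.6] -5.2 M [ 0.01  0.01 -0.01] rot [ 1.7995e+02 -6.0000e-02  1.7779e+02] w 0.0348 g 61
low t6.17 xy [-37.94 -27.57] z 0.1042 F [ 1.2 -0. ] -4.8 M [ 0.01 -0.03  0.05] rot [ 1.7999e+02 -1.0000e-02  1.7783e+02] w 0.0349 g 61
True
down t6.69 xy [-37.76 -28.18] z 0.0968 F [ 0.3 -0.2] 5.5 M [-0.02 -0.07 -0.02] rot [-1.7998e+02  4.0000e-02  1.7779e+02] w 0.0344 g 62
```

View pics/d.png

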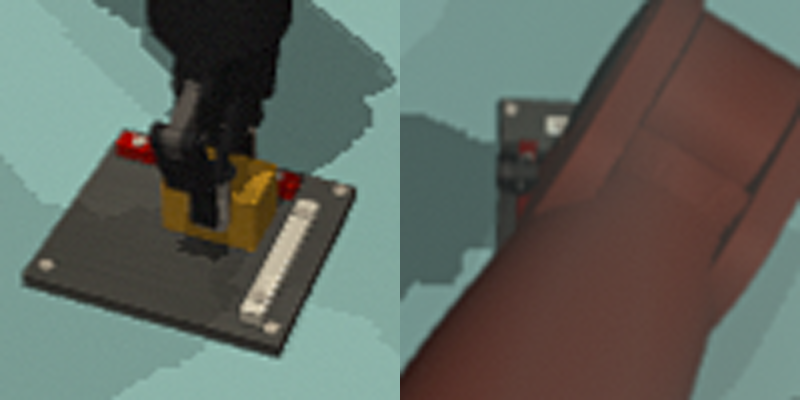

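Touchdown was at TCP z 0.0968, exactly 10 mm above the grasp height, so the block is flat on the plate, between and clear of both fences. Now I feel for the red fence, then the aluminium one.

```bash
python3 - <<'E'
from h import *
z=.0962
print(robot.line_to(F(-38,-12,z),vel=.02,guard=8)); rep("red")
y=-18.0
E
```

```text
True
red t7.37 xy [-37.62 -17.52] z 0.0969 F [-0.8 -2.3] 3.2 M [-0.31 -0.02  0.02] rot [-1.7988e+02 -5.0000e-02  1.7777e+02] w 0.0349 g 62
```

```bash
python3 - <<'E'
from h import *
z=.0962
for y in(-17,-16,-15): robot.line_to(F(-38,y,z),vel=.02); robot.pause(.15); rep(y)
E
```

```text
-17 t7.77 xy [-37.65 -17.46] z 0.0968 F [-0.4 -3.6] 5.9 M [-0.64  0.2   0.04] rot [-1.7985e+02 -2.0000e-02  1.7774e+02] w 0.0344 g 63
-16 t8.17 xy [-37.64 -17.3 ] z 0.0969 F [-0.6 -8.7] 3.7 M [-1.56  0.26  0.02] rot [-1.7975e+02 -2.0000e-02  1.7770e+02] w 0.0348 g 63
-15 t8.57 xy [-37.63 -17.12] z 0.0969 F [ -1.  -13.1] 2.3 M [-2.47  0.37  0.04] rot [-1.7965e+02 -3.0000e-02  1.7767e+02] w 0.0345 g 62
```

```bash
python3 - <<'E'
from h import *
z=.0952
print(robot.line_to(F(-20,-15,z),vel=.02,guard=8)); rep("alu")
x0=-28
for x in(-27,-26,-25,-24): robot.line_to(F(x,-15,z),vel=.02); robot.pause(.15); rep(x)
E
```

```text
True
alu t8.90 xy [-36.21 -17.22] z 0.0969 F [ 0.1 -1.6] 3.2 M [ 0.01 -0.22  0.03] rot [-1.7963e+02 -1.2000e-01  1.7766e+02] w 0.0349 g 62
-27 t9.69 xy [-26.72 -16.78] z 0.0969 F [-5.4 -8.1] 13.2 M [-1.49  1.17  0.15] rot [-1.7938e+02 -1.2000e-01  1.7759e+02] w 0.0346 g 64
-26 t10.09 xy [-26.16 -16.8 ] z 0.0970 F [-9.1 -8.7] 15.3 M [-1.42  1.83  0.11] rot [-179.38   -0.18  177.58] w 0.0348 g 64
-25 t10.49 xy [-26.   -16.76] z 0.0969 F [-15.2  -7.2] 19.4 M [-1.44  2.91  0.11] rot [-179.38   -0.3   177.57] w 0.0352 g 65
-24 t10.89 xy [-25.83 -16.75] z 0.0969 F [-19.6  -7.6] 24.7 M [-1.45  4.11  0.18] rot [-179.37   -0.42  177.56] w 0.0347 g 65
```

The block is in the corner, but the tool has yielded about 0.6° in tilt. I'll command a level orientation, scan the yaw for flushness, and balance the pushes.

```bash
python3 - <<'E'
from h import *
for yaw in(177.6,178.1,177.1,176.6,177.6):
    robot.line_to(F(-24,-13.5,.0952),vel=.02,rotation=[180,0,yaw]); robot.pause(.3); rep(yaw)
E
```

```text
177.6 t11.44 xy [-25.94 -16.93] z 0.0969 F [-22.1 -17.2] 21.1 M [-3.43  4.46  0.4 ] rot [-179.55   -0.29  177.45] w 0.0344 g 65
178.1 t11.99 xy [-25.95 -16.94] z 0.0969 F [-21.7 -16.9] 21.1 M [-3.32  4.42 -0.36] rot [-179.57   -0.29  177.88] w 0.0348 g 65
177.1 t12.54 xy [-25.94 -16.97] z 0.0969 F [-22.1 -17.4] 21.2 M [-3.54  4.5   0.75] rot [-179.54   -0.29  176.98] w 0.0347 g 65
176.6 t13.09 xy [-25.96 -17.09] z 0.0969 F [-21.4 -17.2] 20.4 M [-3.69  4.57  1.05] rot [-179.52   -0.29  176.5 ] w 0.0349 g 65
177.6 t13.64 xy [-25.9  -16.98] z 0.0969 F [-21.3 -17.1] 21.2 M [-3.41  4.47  0.11] rot [-179.55   -0.29  177.42] w 0.0349 g 65
```

```bash
python3 - <<'E'
from h import *
for r in([179.55,.3,177.85],[179.5,.3,177.95]):
    robot.line_to(F(-24,-13.2,.0952),vel=.02,rotation=r); robot.pause(.4); rep(r)
s=robot.grab_frame("side")
cv2.imwrite("pics/e.png",np.hstack([cv2.resize(s[235:305,205:290],(800,600),interpolation=2)]))
E
```

```text
[179.55, 0.3, 177.85] t14.29 xy [-26.2  -17.37] z 0.0968 F [-22.7 -20.6] 20.1 M [-4.37  4.92  0.02] rot [-1.7991e+02 -4.0000e-02  1.7763e+02] w 0.0348 g 65
[179.5, 0.3, 177.95] t14.94 xy [-26.22 -17.43] z 0.0968 F [-22.4 -21.3] 20.5 M [-4.4   4.89 -0.23] rot [-1.7996e+02 -4.0000e-02  1.7772e+02] w 0.0347 g 65
```

View pics/e.png

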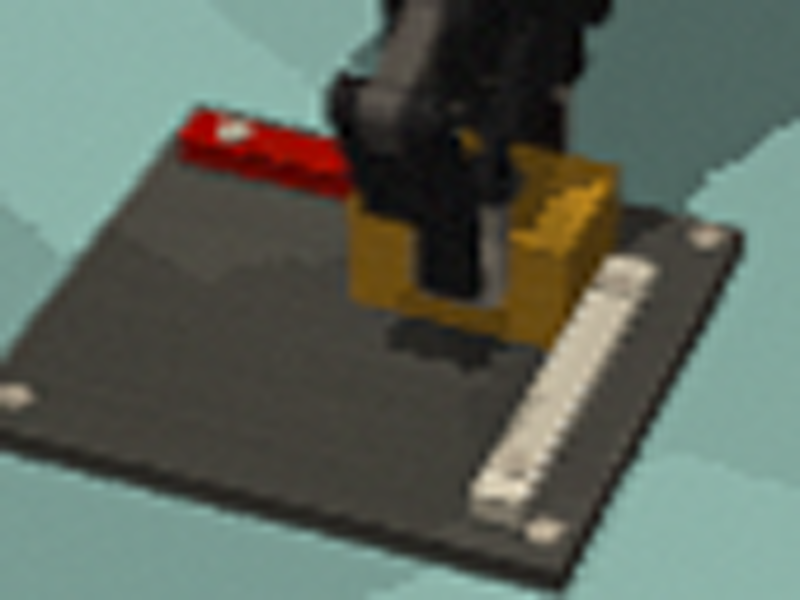

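The block sits in the corner against both fences (block's lower right edge at (560,340) on the aluminium strip). It is level, with near-zero yaw moment and about 21 N on each fence, so I'm handing in.

```bash
python3 - <<'E'
from h import *
rep("final"); print(robot.job_done())
E
```

```text
final t14.99 xy [-26.21 -17.44] z 0.0968 F [-22.5 -20.6] 20.6 M [-4.37  4.93 -0.22] rot [-1.7996e+02 -4.0000e-02  1.7772e+02] w 0.0346 g 65
the job is handed in; nothing more can be done
None
```

I handed the job in at 15.0 s with the brass block flat on the plate, gripped at about 65 N and pressed into the corner against both fences with roughly 21–22 N on each; the judge's verdict wasn't returned.

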